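# Close up the block row and bolt it in

## Robot

A 6-joint arm with a two-finger parallel gripper is mounted at the origin on a cart in front of the work surface, level with it; the furniture and walls round the work are solid. World frame = base frame: x ahead of the robot, y to its left, z up, the work surface at z = 0. Lengths are in m, angles in rad, forces in N, time in s.
With the tool pointing down it reaches from about 0.35 to 0.725 m from the base axis. Payload 6 kg.
Tool frame: the origin (TCP) lies midway between the tips of the shut fingers; the grasp point (between the pads) lies 19 mm behind it; z points along the fingers, y is the line along which they close (so a half turn about z gives the same grasp; the last joint's range is limited). The gripper opens to 85 mm and grips with 20 to 120 N. Pads are 22 mm wide; open, the fingers measure 114 mm over their backs; the gripper's body (76 mm by 85 mm) begins 54 mm behind the grasp point. The pads swing forward as they close: fully open they stand 13 mm farther back than shut.
Start: joints at [-0.828, 0.04, 0.085, 0, -1.615, -0.334], TCP at [0.239, -0.551, 0.231] pointing down, gripper open.
Joint ranges: [-2.56, 2.56], [-1.29, 2.01], [-1.08, 1.49], [-3.29, 1.98], [-2.81, -0.18], [-2.99, 2.99]. Speed limits (rad/s): [2.57, 2.57, 3.01, 3.14, 3.14, 3.14].

## Interface

Orientations are given as a unit quaternion [x, y, z, w].
In Python, from workcell import get_obs, imaging, job, models gives the robot as it stands.
- The arm moves only by the tool carry_out, never from a script. Its argument "series" is a list of rows, each a list of 3 entries, a list of its own where there are three numbers: the shift along the tool's x, y, z as a fraction of full scale, then the turn, a rotation vector about the tool's x, y, z as a fraction of full scale, then the opening, from 0 (shut) to 1 (fully open). In form: [[[tx, ty, tz], [rx, ry, rz], gripper], ...]. A call has 1 to 20 rows; each row shifts and turns the commanded pose from where the row before left it, along the tool's axes as they then stand; what a row does not reach is not made up. Full scale, the value 1, is 3 cm for a shift and 6 degrees for a turn. A row lasts 1/10 s, in which the tool goes at most 50 mm and 8.59 degrees, less where a joint would pass 70% of its speed; a pose out of reach is approached as far as the arm can. A call with a number of a shift or a turn outside -1 to 1 is refused whole. A call with a gripper value outside its range is refused whole. The fingers move at their own pace and stop on an object; "grip_force" is the grip in N (left out, the last holds). Time passes only in rows, so rows that do not move let the fingers close. It gives the time, the measured TCP pose, the force, the opening and the grip force at its end, in the units of the state.
- get_obs(): the state, without advancing time (a new reading comes with each control period).
- imaging.snapshot(name): name is "scene" or "top" or "wrist"; returns a dict with "image" (384x512x3 uint8, red, green, blue), "fx", "fy", "cx", "cy" (pixels), "k1" (the pictures are not rectified: a ray, as slopes to the right and down, at radius r is drawn at 1 + k1 r^2 times it, then the intrinsics apply), "rvec" (rotation vector, rad) and "tvec" (3), from world to camera coordinates, as OpenCV has them. Camera axes: x right, y down, z forward; pixel columns grow to the right and rows downward; lengths in m; the calibration is good to about 2 mm. A picture is of the moment at which its call begins. There is no depth.
- job.close_job(): hands the job in; it is judged then, once.
Trained networks look in the newest picture that a camera, given by its name, has taken for a name from the list of things; names that differ only in an ending like _2 or _b are one class to them, and where a whole thing is asked for, a point or a joint stands for the part that bears it (a point fixed in the world has none). Each returns a list of dicts, best first, with "conf" (0 to 1); they miss things now and then, are a little off and sometimes report something else, mostly with a low value. They report only what shows in the picture. A call takes as long as a camera call. They do not tell look-alikes from the thing itself.
- models.look_for(query, camera): "rect" ([centre column, centre row, width, height] in pixels, round what is visible of it).
- models.silhouettes(query, camera): "pixels" (384x512 bool, what is visible of it) and "rect" ([centre column, centre row, width, height] in pixels, round what is visible of it).
- models.spot_point(query, camera): "location" ([row, column] in pixels: a listed point, or the origin of a listed thing).
The state is a dict: "time_s": time; "qpos": joint angles; "qd": joint speeds; "tau": joint torques, N m; "eef_pos": TCP position; "tcp_rot": TCP orientation; "force": force on the tool from outside, world axes, zero at the start; "ft_torque": the same for the moment, N m; "gripper_width": opening from 0.0 (shut) to 1.0 (fully open); "gripper_force": force on a finger pad.
Only numpy, scipy, OpenCV 4.12 (cv2) and the standard library are available. Lean on these libraries where they do the work, as an engineer would, in place of code of your own. Each camera call takes 0.05 s, during which the arm holds its last target. There are 200 camera calls.

## Task

Three wooden blocks stand end to end in the channel of the wooden jig. Push the row along the channel as one train, by its rear end, until it is tight against the end stop; then push the steel bolt by its black knob fully across behind the last block, so that the row cannot slide back. Only push: do not lift the blocks out or tip them, keep the row together, and leave the other things on the bench where they are.

Things in the scene. Friction and masses are not known exactly. Their poses are not given: they have to be found in the camera images.
- jig: Fixed wooden jig. Origin on the bench top under the middle line of its channel; z up, y along the channel to the end stop, x away from the robot (yaw within 0.2 rad). Plywood base 82 mm wide, 32 mm thick, y -205 to 170 mm; dark side rails, tops 48 mm above the bench, leave a channel 50 mm wide (x -25 to 25), floor 32 mm above the bench, open at its -y end.
- channel_end (a point): middle of the channel's open end, at its floor: (0, -205, 32) mm in the jig's frame. On the robot's side a plywood shelf (jig x -134 to -40, 64 mm wide, centred on y -78) as high as the base carries the steel bolt, which slides through a small steel keeper (x -53 to -39, top 53 mm above the bench) and a gap in the rail, across the channel.
- stop_face (a point): on the face of the end stop (dark wood, 20 mm thick, top 82 mm above the bench), on the channel's middle line, 55 mm above the bench: (0, 150, 55) mm in the jig's frame. With the row tight against it, block_a, block_b and block_c have their origins at jig y = 114, 42 and -30 mm; the row's rear face is at -66 mm and the bolt passes 5 mm behind it.
- block_a: one of the three softwood blocks in the row, 46 mm (x) by 72 mm (y, along the channel) by 46 mm high, about 0.09 kg; origin at the centre of its underside, z up. The foremost, nearest the end stop.
- block_b: one of the three softwood blocks in the row, 46 mm (x) by 72 mm (y, along the channel) by 46 mm high, about 0.09 kg; origin at the centre of its underside, z up. The middle one.
- block_c: one of the three softwood blocks in the row, 46 mm (x) by 72 mm (y, along the channel) by 46 mm high, about 0.09 kg; origin at the centre of its underside, z up. The rear one; its free rear face is 36 mm behind its origin. The three touch (gaps under 1 mm), start 50 to 95 mm short of the stop, across the bolt's way, with 2 mm play to either rail; the row slides with 1 to 4 N.
- bolt (a joint): travel of the steel bolt in m along jig +x (away from the robot): 0 = drawn back, 0.040 = fully shut (its own stop); starts at 0 to 0.006. Takes about 2 N, stays where it is left. Bar 14 mm wide (jig y -85 to -71), 33 to 48 mm above the bench; shut, its nose stands 12 mm past the channel's middle line.
- bolt_knob (a point): on the axis of the upright black knob at the bolt's outer end, 78 mm above the bench, 14 mm below the knob's top. Knob 18 mm across, 64 to 92 mm above the bench, on a 12 mm stem; it moves with the bolt from jig x = -105 mm (drawn back) to -65 mm (shut), at y = -78 mm.
- white_pot: white screw-lid pot, 44 mm across, 38 mm high, on the bench on the robot's side of the jig. Leave it where it is.
- peg: pink clothes-peg half, 15 x 72 x 12 mm, lying on the bench on the robot's side of the jig near its open end. Leave it where it is.
- spare_block: a spare softwood block like those in the row (46 x 72 x 46 mm), but standing on the bench beyond the jig; not part of the row. Leave it where it is.
- battery: pen cell standing on end, 14 mm across, 50 mm high, on the bench beyond the jig. Leave it where it is.
- glue_bottle: brown bottle with a pale blue cap, 46 mm across, 85 mm high, on the bench beyond the jig. Leave it where it is.
There are look-alikes about, which are no part of the job. Leave any red look-alike of the block_a alone.

How it is judged:
On the way, in this order (a step that is already met when the one before it is completed fails the run):
1. all three blocks are up against the end stop, with no gap left (within 5 mm) (y of block_a in the frame of jig above 0.109 m and y of block_b in the frame of jig above 0.037 m and y of block_c in the frame of jig above -0.035 m), for 0.2 s.
2. the bolt is pushed shut behind the row (all of step 1 and value of joint bolt above 0.036 m), for 0.2 s.
At the end, for the whole second after the job is handed in: Each block is within 5 mm of its place in the closed-up row against the end stop, flat on the channel floor and at rest, and the bolt is shut to within 4 mm of its full 40 mm travel (all of step 2 and z of each of block_a, block_b, block_c in the frame of jig below 0.037 m and angle between each of block_a, block_b, block_c's own z axis and vertical below 0.08 rad and linear speed of each of block_a, block_b, block_c below 0.01 m/s); the robot touches nothing.
It fails at once if a block of the row is lifted (more than 12 mm off the channel floor) or tipped (more than 15 degrees) (z of any of block_a, block_b, block_c in the frame of jig above 0.044 m or angle between any of block_a, block_b, block_c's own z axis and vertical above 0.26 rad).
It fails at once if the row is broken up: a gap of more than 18 mm between neighbouring blocks (distance between block_a and block_b above 0.09 m or distance between block_b and block_c above 0.09 m).
It fails at once if another thing on the bench is moved by more than 20 mm (distance of any of white_pot, peg, spare_block, battery, glue_bottle from where it was at the start of the episode above 0.02 m).
It also fails if it takes over 45 s, if anything falls off the work surface, if the arm or the gripper's body presses on something with over 40 N, if the wrist force passes 120 N, or if a joint passes its speed limit or range.

## Working session

There is one attempt and no reset: what is moved stays moved. The work goes in short steps, Python scripts to look and compute and a tool call to move; the robot and the scene stay as the last step left them, time stands still between calls to the robot, and variables do not carry over. Pictures are saved under pics/ and viewed, at most 10 in all, crops included, and the job is handed in when it is done.

Besides the shell and the picture viewer there is one more tool, called after "Emit:" as name(argument=value, ...) on one line, values as JSON. carry_out: Moves the arm, as the interface text tells. Shift numbers are shares of 3 cm and turn numbers shares of 6 degrees, none past 1 either way. Its arguments: {"type":"object","properties":{"series":{"type":"array"},"grip_force":{"type":"number"}},"required":["series"]}

```bash
mkdir -p pics
cat > h.py <<'E'
import numpy as np, cv2
from workcell import get_obs, imaging, job, models
def snap(n,f=None):
    s=imaging.snapshot(n)
    if f: cv2.imwrite(f,s['image'][:,:,::-1])
    return s
def ray(s,u,v):
    x,y=(u-s['cx'])/s['fx'],(v-s['cy'])/s['fy']; a,b=x,y
    for _ in range(20):
        k=1+s['k1']*(a*a+b*b); a,b=x/k,y/k
    R=cv2.Rodrigues(np.array(s['rvec'],float))[0]
    return -R.T@np.array(s['tvec']).ravel(), R.T@np.array([a,b,1.])
def at(s,u,v,z):
    c,d=ray(s,u,v); return c+d*(z-c[2])/d[2]
def proj(s,P):
    R=cv2.Rodrigues(np.array(s['rvec'],float))[0]
    p=R@np.array(P)+np.array(s['tvec']).ravel(); a,b=p[:2]/p[2]; k=1+s['k1']*(a*a+b*b)
    return np.array([s['cx']+s['fx']*a*k, s['cy']+s['fy']*b*k])
E
python3 - <<'E'
from h import *
I={}
for n in ['top','scene']:
    s=snap(n,f'pics/{n}0.png')
    for q,z in [('channel_end',.032),('stop_face',.055),('bolt_knob',.078),('block_a',.032),('block_b',.032),('block_c',.032),('white_pot',0),('peg',0),('spare_block',0),('battery',0),('glue_bottle',0)]:
        for d in models.spot_point(q,n)[:4]:
            r,c=d['location']; print(n,q,round(d['conf'],2),np.round([c,r]),np.round(at(s,c,r,z),3))
a=cv2.imread('pics/top0.png');b=cv2.imread('pics/scene0.png')
E
```

```text
top channel_end 0.89 [344. 199.] [ 0.577 -0.274  0.032]
top stop_face 0.72 [198. 184.] [0.606 0.079 0.055]
top bolt_knob 0.58 [289. 235.] [ 0.487 -0.139  0.078]
top block_a 0.87 [274. 194.] [ 0.588 -0.103  0.032]
top block_a 0.81 [163. 130.] [0.748 0.178 0.032]
top block_a 0.62 [242. 193.] [ 0.589 -0.024  0.032]
top block_a 0.6 [302. 195.] [ 0.587 -0.174  0.032]
top block_b 0.87 [274. 194.] [ 0.588 -0.103  0.032]
top block_b 0.81 [163. 130.] [0.748 0.178 0.032]
top block_b 0.62 [242. 193.] [ 0.589 -0.024  0.032]
top block_b 0.6 [302. 195.] [ 0.587 -0.174  0.032]
top block_c 0.87 [274. 194.] [ 0.588 -0.103  0.032]
top block_c 0.81 [163. 130.] [0.748 0.178 0.032]
top block_c 0.62 [242. 193.] [ 0.589 -0.024  0.032]
top block_c 0.6 [302. 195.] [ 0.587 -0.174  0.032]
top white_pot 0.67 [225. 222.] [0.52  0.017 0.   ]
top white_pot 0.5 [269. 164.] [ 0.669 -0.09   0.   ]
top white_pot 0.23 [343. 201.] [ 0.576 -0.277  0.   ]
top peg 0.56 [332. 238.] [ 0.484 -0.251  0.   ]
top spare_block 0.72 [330. 235.] [ 0.492 -0.245  0.   ]
top spare_block 0.65 [316. 152.] [ 0.702 -0.211  0.   ]
top batte
[... 471 characters left out ...]
003  0.032]
scene block_a 0.74 [280. 180.] [ 0.579 -0.172  0.032]
scene block_a 0.67 [260. 204.] [ 0.582 -0.061  0.032]
scene block_a 0.64 [151. 253.] [0.736 0.213 0.032]
scene block_b 0.81 [308. 241.] [ 0.416 -0.003  0.032]
scene block_b 0.74 [280. 180.] [ 0.579 -0.172  0.032]
scene block_b 0.67 [260. 204.] [ 0.582 -0.061  0.032]
scene block_b 0.64 [151. 253.] [0.736 0.213 0.032]
scene block_c 0.81 [308. 241.] [ 0.416 -0.003  0.032]
scene block_c 0.74 [280. 180.] [ 0.579 -0.172  0.032]
scene block_c 0.67 [260. 204.] [ 0.582 -0.061  0.032]
scene block_c 0.64 [151. 253.] [0.736 0.213 0.032]
scene peg 0.45 [323. 184.] [ 0.473 -0.246  0.   ]
scene battery 0.52 [239. 196.] [ 0.664 -0.086  0.   ]
```

View pics/top0.png

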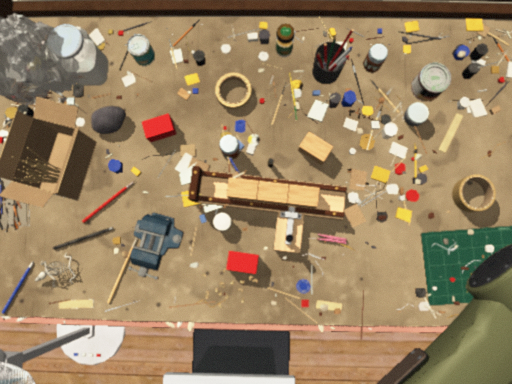

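View pics/scene0.png

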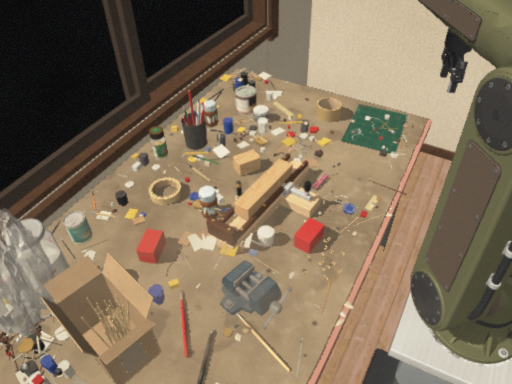

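```bash
cat >> h.py <<'E'
O=np.array([.594,-.070]);YAW=-.082
def W(x,y,z,O=O,yaw=YAW):
    c,s_=np.cos(yaw),np.sin(yaw); return np.array([O[0]+c*x-s_*y,O[1]+s_*x+c*y,z])
def J(p,O=O,yaw=YAW):
    c,s_=np.cos(yaw),np.sin(yaw); d=np.array(p[:2])-O; return np.array([c*d[0]+s_*d[1],-s_*d[0]+c*d[1]])
E
python3 - <<'E'
from h import *
s=snap('top'); im=s['image'][:,:,::-1]
x0,y0,k=180,130,4
c=cv2.resize(im[y0:270,x0:370],None,fx=k,fy=k,interpolation=cv2.INTER_CUBIC)
def line(P,col):
    p=[((proj(s,W(*q))-[x0,y0]+.5)*k).astype(int) for q in P]; cv2.polylines(c,[np.array(p)],True,col,1)
line([(-41,-205,48),(41,-205,48),(41,170,48),(-41,170,48)] if 0 else [(-.041,-.205,.048),(.041,-.205,.048),(.041,.170,.048),(-.041,.170,.048)],(0,255,0))
line([(-.02,.15,.082),(.02,.15,.082),(.02,.17,.082),(-.02,.17,.082)],(255,0,0))
line([(-.134,-.110,.032),(-.04,-.110,.032),(-.04,-.046,.032),(-.134,-.046,.032)],(255,255,0))
cv2.imwrite('pics/crop1.png',c)
for y in [.15,.10,.08,.05,-.1,-.12,-.14,-.16,-.18]: print(y,proj(s,W(0,y,.078)))
print(get_obs())
E
```

```text
0.15 [197.01646854 182.8274395 ]
0.1 [217.90036243 184.81960713]
0.08 [226.28019343 185.61888925]
0.05 [238.8757904  186.82018004]
-0.1 [302.23406518 192.86111913]
-0.12 [310.71876556 193.66987218]
-0.14 [319.20964878 194.47916068]
-0.16 [327.70590569 195.28890724]
-0.18 [336.20672038 196.09903382]
{'time_s': 1.25, 'qpos': array([-8.28309697e-01,  4.01858530e-02,  8.48081529e-02, -7.17691978e-06,
       -1.61549774e+00, -3.33711161e-01]), 'qd': array([ 2.69680622e-04, -2.18343519e-04,  1.09443548e-03,  1.08775716e-03,
       -6.10489522e-05,  1.09762222e-03]), 'tau': array([-3.50040882e-04, -3.67912495e+01,  3.47429931e+01,  6.93293497e+00,
       -1.04579871e-03, -4.50858678e-06]), 'eef_pos': array([ 0.23850938, -0.55053478,  0.23127231]), 'tcp_rot': array([-2.02967833e-01,  9.79185405e-01,  3.58053102e-05, -1.71954879e-05]), 'force': array([ 0.75750817, -0.22897484,  0.79196161]), 'ft_torque': array([0.03326546, 0.00468284, 0.00854932]), 'gripper_force': 0.0, 'gripper_width': 0.9982816958259376}
```

View pics/crop1.png

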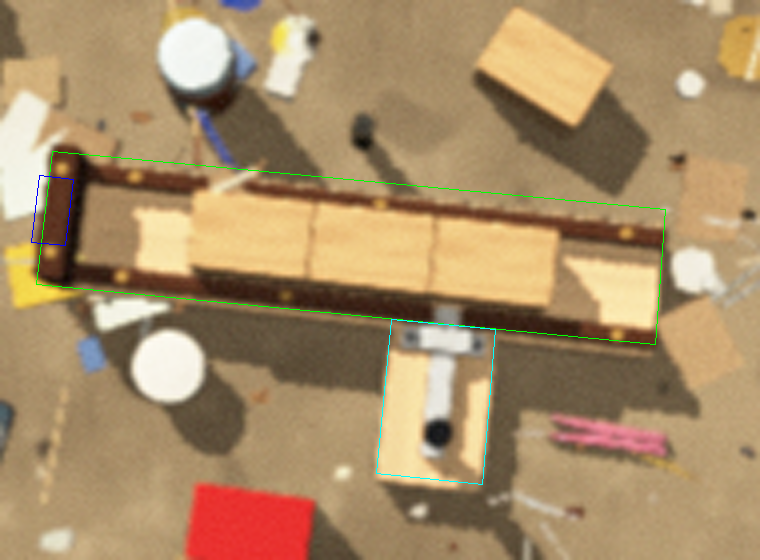

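The row (natural wood, top crop 191–556, about top px 228–319, row 190) is the one to push. The look-alikes are the red blocks at (158,127) and (242,262) and the spare block at (316,147). The black knob is at top px (289,238). The fitted jig frame agrees with the crop. I'll turn the tool and shut the gripper first.

Emit:
carry_out(series=[[[0,0,0],[0,0,-1],0],[[0,0,0],[0,0,-1],0],[[0,0,0],[0,0,-1],0],[[0,0,0],[0,0,-1],0],[[0,0,0],[0,0,-1],0],[[0,0,0],[0,0,-1],0],[[0,0,0],[0,0,-1],0],[[0,0,0],[0,0,-1],0],[[0,0,0],[0,0,-1],0],[[0,0,0],[0,0,-1],0],[[0,0,0],[0,0,-0.3],0],[[0,0,0],[0,0,0],0]])

```text
time_s: 2.45
eef_pos: [0.2385, -0.5505, 0.2313]
tcp_rot: [-0.677, 0.736, 0.0, 0.0]
force: [-0.5, -0.5, 0.0]
gripper_width: -0.003
gripper_force: 0.0
```

Emit:
carry_out(series=[[[-0.6,-0.6,0],[0,0,0],0],[[-0.6,-0.6,0],[0,0,0],0],[[-0.6,-0.6,0],[0,0,0],0],[[-0.6,-0.6,0],[0,0,0],0],[[-0.6,-0.6,0],[0,0,0],0],[[-0.6,-0.6,0],[0,0,0],0],[[-0.6,-0.6,0],[0,0,0],0],[[-0.6,-0.6,0],[0,0,0],0],[[-0.6,-0.6,0],[0,0,0],0],[[-0.6,-0.6,0],[0,0,0],0],[[-0.6,-0.6,0],[0,0,0],0],[[-0.6,-0.6,0],[0,0,0],0],[[-0.6,-0.6,0.5],[0,0,0],0],[[-0.6,-0.6,0.5],[0,0,0],0],[[-0.6,-0.6,0.5],[0,0,0],0],[[-0.6,-0.6,0.5],[0,0,0],0],[[-0.6,-0.6,0.5],[0,0,0],0],[[0,0,0],[0,0,0],0]])

```text
time_s: 4.25
eef_pos: [0.5694, -0.2687, 0.1526]
tcp_rot: [-0.677, 0.736, 0.002, -0.001]
force: [0.1, 0.4, -0.7]
gripper_width: 0.001
gripper_force: 0.0
```

```bash
cat > st.py <<'E'
from h import *
from scipy.spatial.transform import Rotation as R
o=get_obs(); r=R.from_quat(o['tcp_rot']).as_matrix()
print(round(o['time_s'],2),'jig',J(o['eef_pos']).round(4),'z',o['eef_pos'][2].round(4),'F',o['force'].round(1),'w',round(o['gripper_width'],2))
c,s_=np.cos(YAW),np.sin(YAW); Rj=np.array([[c,-s_,0],[s_,c,0],[0,0,1]]); print((Rj.T@r).round(3).tolist())
E
python3 st.py; python3 -c "
from h import *
s=snap('wrist','pics/w1.png')
s=snap('top');cv2.imwrite('pics/t1.png',cv2.resize(s['image'][130:270,180:370,::-1],None,fx=4,fy=4))"
```

```text
4.25 jig [-0.0082 -0.2   ] z 0.1526 F [ 0.1  0.4 -0.7] w 0.0
[[-0.0, -1.0, -0.005], [-1.0, 0.0, 0.002], [-0.002, 0.005, -1.0]]
```

View pics/w1.png

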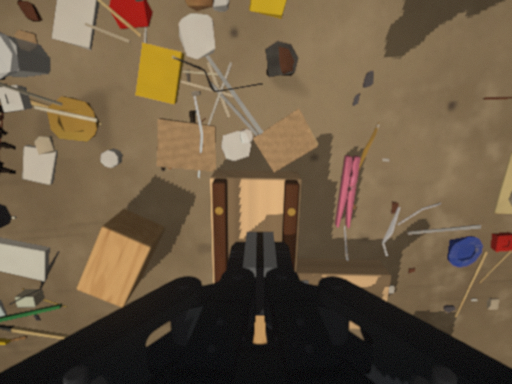

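The wrist view shows the channel's open end at about (256,180). The dark rails run to either side at columns 212–228 and 285–299, and the shut fingers are over the channel at (262,240). I'll refine the frame from these pixels.

Run:
```python
from h import *
s=snap('wrist')
for u,v in [(212,180),(299,180),(228,180),(285,180),(228,240),(285,230),(299,240),(212,240)]:
    print(u,v,J(at(s,u,v,.048)).round(4))
```

```text
212 180 [ 0.0314 -0.21  ]
299 180 [-0.0421 -0.2099]
228 180 [ 0.0179 -0.21  ]
285 180 [-0.0302 -0.2099]
228 240 [ 0.0196 -0.1545]
285 230 [-0.0313 -0.1641]
299 240 [-0.044  -0.1543]
212 240 [ 0.0339 -0.1545]
```

Emit:
carry_out(series=[[[-0.2,-0.1,0],[0,-1,0],0],[[0,0,0.8],[0,0,0],0],[[0,0,0.8],[0,0,0],0],[[0,0,0.8],[0,0,0],0],[[0,0,0.7],[0,0,0],0],[[0,0,0.3],[0,0,0],0],[[0,0,0.3],[0,0,0],0],[[0,0,0],[0,0,0],0],[[0,0,0],[0,0,0],0]])

```text
time_s: 5.3
eef_pos: [0.5738, -0.2542, 0.0471]
tcp_rot: [-0.676, 0.735, 0.035, 0.039]
force: [-0.6, -0.7, 0.5]
gripper_width: 0.001
gripper_force: 0.0
```

```bash
sed -i 's/^O=.*/O=np.array([.589,-.0746]);YAW=-.082/' h.py; python3 st.py; python3 -c "
from h import *
s=snap('wrist','pics/w2.png')"
```

```text
5.3 jig [-0.0004 -0.1803] z 0.0471 F [-0.6 -0.7  0.5] w 0.0
[[-0.001, -1.0, 0.002], [-0.995, 0.002, 0.104], [-0.104, -0.001, -0.995]]
```

View pics/w2.png

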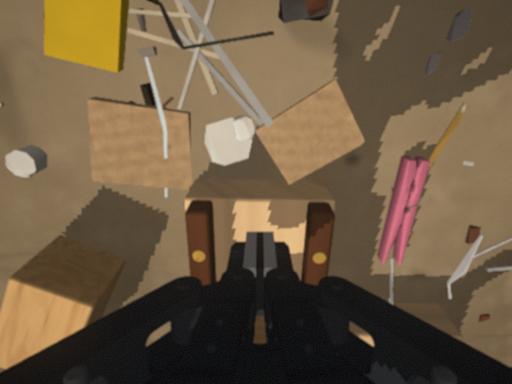

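The tool is in the channel, centred between the rails (188–214 and 307–333), with the finger at column 262. I'll go a little lower and push forward gently.

Emit:
carry_out(series=[[[0,0,0.13],[0,0,0],0],[[-0.2,0,0.02],[0,0,0],0],[[-0.2,0,0.02],[0,0,0],0],[[-0.2,0,0.02],[0,0,0],0],[[-0.2,0,0.02],[0,0,0],0],[[-0.1,0,0.01],[0,0,0],0],[[-0.1,0,0.01],[0,0,0],0],[[-0.1,0,0.01],[0,0,0],0],[[-0.1,0,0.01],[0,0,0],0],[[-0.15,0,0.015],[0,0,0],0],[[-0.2,0,0.02],[0,0,0],0],[[-0.2,0,0.02],[0,0,0],0],[[-0.2,0,0.02],[0,0,0],0],[[-0.2,0,0.02],[0,0,0],0],[[-0.15,0,0.015],[0,0,0],0],[[0,0,0],[0,0,0],0]])

```text
time_s: 6.95
eef_pos: [0.5794, -0.1834, 0.0424]
tcp_rot: [-0.676, 0.735, 0.036, 0.039]
force: [-0.5, 0.1, -0.3]
gripper_width: -0.006
gripper_force: 0.0
```

```bash
python3 st.py; python3 -c "
from h import *
s=snap('top');cv2.imwrite('pics/t2.png',cv2.resize(s['image'][130:270,180:370,::-1],None,fx=4,fy=4))"
```

```text
6.95 jig [-0.0007 -0.1093] z 0.0424 F [-0.5  0.1 -0.3] w -0.01
[[-0.001, -1.0, 0.0], [-0.994, 0.001, 0.105], [-0.105, -0.0, -0.994]]
```

View pics/t2.png

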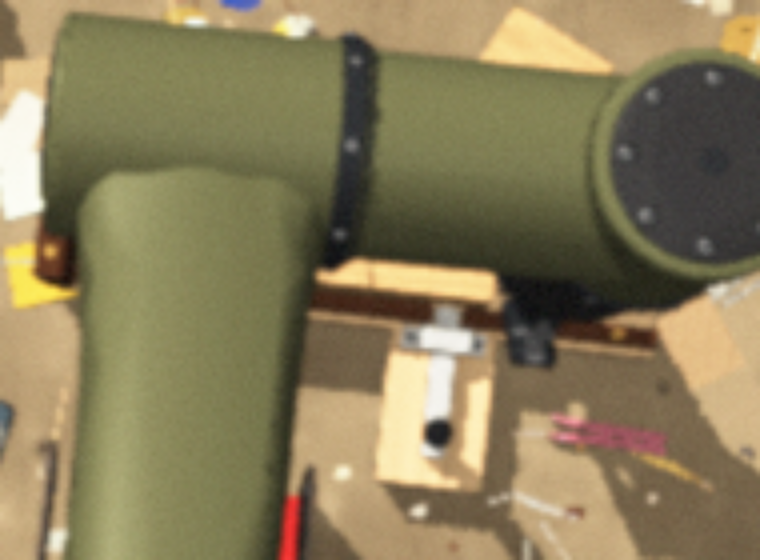

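The row's rear edge is now at crop column 498 (it was 553), so it has moved about 33 mm and the train is following. Carrying on.

Emit:
carry_out(series=[[[-0.15,0,0.015],[0,0,0],0],[[-0.15,0,0.015],[0,0,0],0],[[-0.15,0,0.015],[0,0,0],0],[[-0.15,0,0.015],[0,0,0],0],[[-0.1,0,0.01],[0,0,0],0],[[-0.1,0,0.01],[0,0,0],0],[[0,0,0],[0,0,0],0]])

```text
time_s: 7.7
eef_pos: [0.5813, -0.1597, 0.0425]
tcp_rot: [-0.676, 0.735, 0.036, 0.039]
force: [0.1, 0.3, -0.4]
gripper_width: -0.003
gripper_force: 0.0
```

Emit:
carry_out(series=[[[-0.05,0,0.005],[0,0,0],0],[[-0.05,0,0.005],[0,0,0],0],[[0,0,0],[0,0,0],0]])

```text
time_s: 8.0
eef_pos: [0.5814, -0.1571, 0.0424]
tcp_rot: [-0.676, 0.735, 0.036, 0.039]
force: [0.1, -0.0, -0.1]
gripper_width: 0.0
gripper_force: 0.3
```

Emit:
carry_out(series=[[[-0.05,0,0.005],[0,0,0],0],[[-0.05,0,0.005],[0,0,0],0],[[0,0,0],[0,0,0],0]])

```text
time_s: 8.3
eef_pos: [0.5817, -0.154, 0.0425]
tcp_rot: [-0.676, 0.735, 0.036, 0.039]
force: [-0.0, -0.0, -0.5]
gripper_width: -0.001
gripper_force: 0.3
```

Emit:
carry_out(series=[[[-0.05,0,0.005],[0,0,0],0],[[-0.05,0,0.005],[0,0,0],0]])

```text
time_s: 8.5
eef_pos: [0.5819, -0.1511, 0.0425]
tcp_rot: [-0.676, 0.735, 0.036, 0.038]
force: [-0.6, -1.4, -0.3]
gripper_width: 0.001
gripper_force: 0.6
```

Emit:
carry_out(series=[[[-0.05,0,0.005],[0,0,0],0],[[-0.03,0,0.003],[0,0,0],0]])

```text
time_s: 8.7
eef_pos: [0.5821, -0.1486, 0.0425]
tcp_rot: [-0.676, 0.735, 0.036, 0.039]
force: [0.6, -1.8, -0.2]
gripper_width: 0.002
gripper_force: 0.6
```

Emit:
carry_out(series=[[[-0.05,0,0.005],[0,0,0],0],[[-0.03,0,0.003],[0,0,0],0]])

```text
time_s: 8.9
eef_pos: [0.5822, -0.1466, 0.0425]
tcp_rot: [-0.676, 0.735, 0.035, 0.038]
force: [-1.1, -3.9, -0.9]
gripper_width: -0.001
gripper_force: 2.2
```

Emit:
carry_out(series=[[[-0.05,0,0.005],[0,0,0],0]])

```text
time_s: 9.0
eef_pos: [0.5822, -0.1464, 0.0426]
tcp_rot: [-0.676, 0.735, 0.035, 0.037]
force: [-0.1, -10.6, -0.5]
gripper_width: 0.002
gripper_force: 5.4
```

Emit:
carry_out(series=[[[-0.05,0,0.005],[0,0,0],0]])

```text
time_s: 9.1
eef_pos: [0.5821, -0.1463, 0.0427]
tcp_rot: [-0.676, 0.735, 0.034, 0.037]
force: [-0.1, -15.6, -2.3]
gripper_width: -0.002
gripper_force: 7.9
```

Emit:
carry_out(series=[[[0,0,0],[0,0,0],0],[[0,0,0],[0,0,0],0]])

```text
time_s: 9.3
eef_pos: [0.582, -0.1463, 0.0426]
tcp_rot: [-0.676, 0.735, 0.034, 0.037]
force: [-0.4, -11.9, -2.2]
gripper_width: 0.001
gripper_force: 5.9
```

The force rose to over 15 N with the tool stalled, so the row is tight against the stop. I'll back off, rise, level the tool and move to the robot's side of the knob.

Emit:
carry_out(series=[[[0.2,0,-0.02],[0,0,0],0],[[0.4,0,-0.04],[0,0,0],0],[[0.4,0,-0.04],[0,0,0],0],[[0,0,-0.7],[0,0,0],0],[[0,0,-0.7],[0,0,0],0],[[0,0,-0.7],[0,0,0],0],[[0,0,-0.7],[0,0,0],0],[[0,0,-0.7],[0,0,0],0],[[0,0.7,0],[0,1,0],0],[[0,0.7,0],[0,0,0],0],[[0,0.7,0],[0,0,0],0],[[0,0.7,0],[0,0,0],0],[[0,0.7,0],[0,0,0],0],[[0,0.7,0],[0,0,0],0],[[0,0.7,0],[0,0,0],0],[[0,0.3,0],[0,0,0],0],[[0,0,0],[0,0,0],0]])

```text
time_s: 11.0
eef_pos: [0.4235, -0.1716, 0.1475]
tcp_rot: [-0.677, 0.736, -0.0, 0.001]
force: [0.7, -0.7, -0.1]
gripper_width: -0.006
gripper_force: 0.0
```

```bash
python3 st.py
python3 - <<'E'
from h import *
s=snap('wrist'); t=snap('top')
for c,S in [('wrist',s),('top',t)]:
  for d in models.spot_point('bolt_knob',c)[:2]:
    r,u=d['location']; print(c,d['conf'],u,r,J(at(S,u,r,.078)).round(4))
a=s['image'][:,:,::-1]; b=cv2.resize(t['image'][160:256,190:318,::-1],(512,384))
cv2.imwrite('pics/k.png',cv2.resize(np.hstack([a,b]),(800,300)))
E
```

```text
11.0 jig [-0.157  -0.1102] z 0.1475 F [ 0.7 -0.7 -0.1] w -0.01
[[-0.001, -1.0, 0.002], [-1.0, 0.001, 0.001], [-0.001, -0.002, -1.0]]
wrist 0.87 191.7 249.3 [-0.1049 -0.0732]
top 0.5 288.5 238.9 [-0.1059 -0.0724]
```

View pics/k.png

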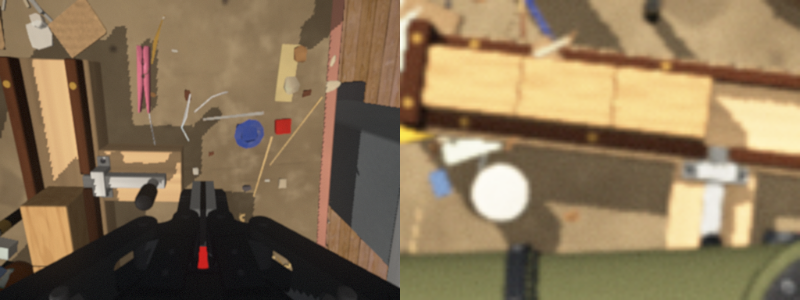

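In the top crop the row is closed up against the stop, and its rear end (crop 712,100) is clear of the bolt's line. The knob is at jig (-0.105, -0.073). I'll line up behind it, lower and push.

Emit:
carry_out(series=[[[-0.6,0,0],[0,0,0],0],[[-0.62,0,0],[0,0,0],0],[[0,0,0.6],[0,0,0],0],[[0,0,0.6],[0,0,0],0],[[0,0,0.6],[0,0,0],0],[[0,0,0.6],[0,0,0],0],[[0,0,0.2],[0,0,0],0],[[0,0,0],[0,0,0],0],[[0,-0.2,0],[0,0,0],0],[[0,-0.2,0],[0,0,0],0],[[0,-0.2,0],[0,0,0],0],[[0,-0.2,0],[0,0,0],0],[[0,-0.2,0],[0,0,0],0],[[0,-0.2,0],[0,0,0],0],[[0,-0.2,0],[0,0,0],0],[[0,-0.2,0],[0,0,0],0],[[0,0,0],[0,0,0],0]])

```text
time_s: 12.9
eef_pos: [0.4752, -0.139, 0.0686]
tcp_rot: [-0.677, 0.736, 0.0, -0.0]
force: [-0.9, 0.4, -0.0]
gripper_width: 0.006
gripper_force: 0.0
```

Emit:
carry_out(series=[[[0,-0.15,0],[0,0,0],0],[[0,-0.15,0],[0,0,0],0],[[0,-0.1,0],[0,0,0],0]])

```text
time_s: 13.2
eef_pos: [0.4867, -0.14, 0.0687]
tcp_rot: [-0.677, 0.736, 0.0, -0.0]
force: [-1.7, -0.4, -0.4]
gripper_width: 0.003
gripper_force: 0.8
```

```bash
python3 st.py
```

```text
13.2 jig [-0.0966 -0.0736] z 0.0687 F [-1.7 -0.4 -0.4] w 0.0
[[-0.001, -1.0, -0.001], [-1.0, 0.001, -0.0], [0.0, 0.001, -1.0]]
```

Pushing force is about 2 N, as expected. I'll step on until the bolt's own stop.

Emit:
carry_out(series=[[[0,-0.1,0],[0,0,0],0],[[0,-0.1,0],[0,0,0],0]])

```text
time_s: 13.4
eef_pos: [0.4926, -0.1405, 0.0687]
tcp_rot: [-0.677, 0.736, 0.0, -0.0]
force: [-2.0, -1.3, -0.4]
gripper_width: -0.001
gripper_force: 0.8
```

Emit:
carry_out(series=[[[0,-0.07,0],[0,0,0],0],[[0,-0.07,0],[0,0,0],0]])

```text
time_s: 13.6
eef_pos: [0.4968, -0.1408, 0.0688]
tcp_rot: [-0.677, 0.736, 0.0, -0.0]
force: [-1.9, -1.2, 0.4]
gripper_width: -0.001
gripper_force: 0.8
```

Emit:
carry_out(series=[[[0,-0.07,0],[0,0,0],0]])

```text
time_s: 13.7
eef_pos: [0.498, -0.141, 0.0686]
tcp_rot: [-0.677, 0.736, 0.001, -0.001]
force: [-11.3, 0.9, 5.6]
gripper_width: -0.001
gripper_force: 5.6
```

Emit:
carry_out(series=[[[0,-0.07,0],[0,0,0],0]])

```text
time_s: 13.8
eef_pos: [0.4982, -0.1411, 0.0686]
tcp_rot: [-0.677, 0.736, 0.003, -0.003]
force: [-20.9, 4.9, 11.9]
gripper_width: 0.001
gripper_force: 10.6
```

The tool is stalled at jig x of about -0.085, where the shut bolt should be. I'll back off, rise clear and check.

Emit:
carry_out(series=[[[0,0.3,0],[0,0,0],0],[[0,0.8,0],[0,0,0],0],[[0,0.8,0],[0,0,0],0],[[0,0,-0.7],[0,0,0],0],[[0,0,-0.8],[0,0,0],0],[[0,0,-0.8],[0,0,0],0],[[0.8,0.5,-0.8],[0,0,0],0],[[0.8,0.5,0],[0,0,0],0],[[0.8,0.5,0],[0,0,0],0],[[0.8,0,0],[0,0,0],0],[[0,0,0],[0,0,0],0]])

```text
time_s: 14.9
eef_pos: [0.3912, -0.23, 0.1624]
tcp_rot: [-0.676, 0.737, -0.001, 0.001]
force: [-0.5, 0.1, 0.3]
gripper_width: 0.004
gripper_force: 0.0
```

```bash
python3 st.py
python3 - <<'E'
from h import *
s=snap('wrist'); t=snap('top')
for c,S in [('wrist',s),('top',t)]:
  for d in models.spot_point('bolt_knob',c)[:2]:
    r,u=d['location']; print(c,d['conf'],u,r,J(at(S,u,r,.078)).round(4))
b=cv2.resize(t['image'][150:246,190:350,::-1],(800,480),interpolation=cv2.INTER_CUBIC)
cv2.imwrite('pics/k2.png',b)
E
```

```text
14.9 jig [-0.1844 -0.1711] z 0.1624 F [-0.5  0.1  0.3] w 0.0
[[-0.004, -1.0, 0.002], [-1.0, 0.004, -0.0], [0.0, -0.002, -1.0]]
wrist 0.92 123.6 302.1 [-0.0667 -0.0766]
top 0.58 289.2 219.0 [-0.0597 -0.07  ]
```

View pics/k2.png

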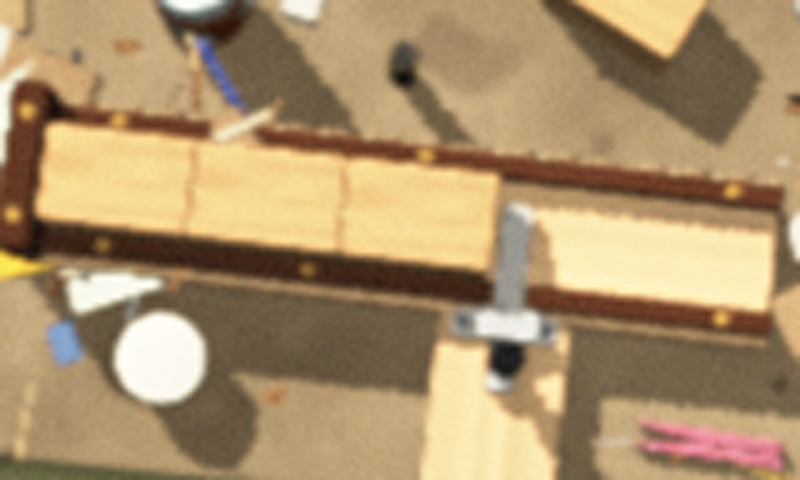

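The bolt stands fully across at (515,250), directly behind the closed-up row (48–498), and the row is against the stop. Nothing else has moved, so I'm handing the job in.

```bash
python3 -c "
from h import *
print(job.close_job())"
```

```text
the job is handed in; nothing more can be done
None
```

The three-block row is tight against the end stop, the bolt is pushed shut behind it, and the job is handed in; the hand-in call returned no verdict.

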